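# Find the loaded canister and stand it in the holder

### The arm

A 7-joint arm with a two-finger parallel gripper is mounted at the origin on a cart in front of the work surface, level with it; the furniture and walls round the work are solid. World frame = base frame: x ahead of the robot, y to its left, z up, the work surface at z = 0. Lengths are in m, angles in rad, forces in N, time in s.
With the tool pointing down it reaches from about 0.4 to 0.875 m from the base axis. Payload 19.3 kg.
Tool frame: the origin (TCP) lies at the very end of the fingers, on their centre line; the grasp point (between the pads) lies 19 mm behind it; z points along the fingers, y is the line along which they close (so a half turn about z gives the same grasp; the last joint's range is limited). The gripper opens to 85 mm and grips with 20 to 120 N. Pads are 22 mm wide; open, the fingers measure 114 mm over their backs; the gripper's body (76 mm by 85 mm) begins 54 mm behind the grasp point. The pads swing forward as they close: fully open they stand 13 mm farther back than shut.
Start: joints at [-1.205, 0.521, -0.036, 1.599, 0.021, 1.021, -0.113], TCP at [0.264, 0.567, 0.231] pointing down, gripper open.
Joint ranges: [-2.91, 2.91], [-0.3, 2.13], [-1.5, 1.42], [0.17, 2.43], [-1.26, 4.41], [0.16, 1.93], [-2.52, 2.52]. Speed limits (rad/s): [1.89, 1.89, 2.39, 2.39, 3.01, 3.01, 3.01].

### API

Orientations are given as a unit quaternion [x, y, z, w].
In Python, from rig import arm gives the robot as it stands.
- The arm moves only by the tool move_arm, never from a script. Its arguments are lists of equal length, an entry for each row: "fingers": the opening, from 0 (shut) to 1 (fully open); "dp": the shift along the tool's x, y, z in mm, a list of three; "twist": the turn about the tool's z in degrees. A call has 1 to 5 rows; each row is the pose to reach, as a shift and turn from the pose commanded when the call began, along the tool's axes at that moment; what a row does not reach only later rows make up. A row lasts 1/12 s, in which the tool goes at most 41.7 mm and 7.16 degrees, less where a joint would pass 70% of its speed; a pose out of reach is approached as far as the arm can. A call with a gripper value outside its range is refused whole. The fingers move at their own pace and stop on an object; "force" is the grip in N (left out, the last holds). Time passes only in rows, so rows that repeat a pose let the fingers close. It gives the time, the measured TCP pose, the force, the opening and the grip force at its end, in the units of the state.
- arm.read_state(): the state, without advancing time (a new reading comes with each control period).
- arm.camera(name): name is "scene" or "side" or "wrist"; returns a dict with "image" (384x512x3 uint8, blue, green, red), "depth" (384x512 float32, m along the optical axis (not along the pixel's ray), 0 where there is no reading), "K" (3x3 intrinsics, pixels), "origin" and "orientation" of the camera in the world; the wrist camera has in their place "T_tool_cam" (4x4, takes a point from camera to tool coordinates, whose origin is the TCP and whose axes are the flange's). Camera axes: x right, y up, looking along -z (the intrinsics and any distortion apply to the point x, -y, -z); pixel columns grow to the right and rows downward; lengths in m; the calibration is good to about 2 mm. A picture is of the moment at which its call begins: read the wrist's pose just before it.
- arm.close_job(): hands the job in; it is judged then, once.
The state is a dict: "time": time; "qpos": joint angles; "joint_vel": joint speeds; "joint_torque": joint torques, N m; "eef_pos": TCP position; "tool_rot": TCP orientation; "ft_force": force on the tool from outside, world axes, zero at the start; "ft_torque": the same for the moment, N m; "finger_gap": opening from 0.0 (shut) to 1.0 (fully open); "gripper_force": force on a finger pad.
Only numpy, scipy, OpenCV 4.12 (cv2) and the standard library are available. Lean on these libraries where they do the work, as an engineer would, in place of code of your own. Each camera call takes 0.05 s, during which the arm holds its last target. There are 200 camera calls.

### The job

One of the three identical aluminium canisters has a steel weight sealed inside and the other two are empty: find out by lifting which one is the heavy one, and stand it upright in the round grey holder, setting it down and not dropping it. Leave the two empty canisters standing upright on the worktop, away from the holder.

Things in the scene. Friction and masses are not known exactly. Their poses are not given: they have to be found in the camera images.
- canister_a: one of three identical closed aluminium canisters, an upright cylinder 46 mm in diameter and 75 mm tall with a flat, finely ribbed lid that does not open; origin at the centre of its underside, z up. It weighs either about 0.12 kg (empty) or 0.53 to 0.65 kg (with the steel weight in it): all three look the same, and any of them may be the loaded one. The contents have about 1.5 mm of play. Grip it on its side wall, at about 50 mm above its underside.
- canister_b: one of three identical closed aluminium canisters, an upright cylinder 46 mm in diameter and 75 mm tall with a flat, finely ribbed lid that does not open; origin at the centre of its underside, z up. It weighs either about 0.12 kg (empty) or 0.53 to 0.65 kg (with the steel weight in it): all three look the same, and any of them may be the loaded one. The contents have about 1.5 mm of play. Grip it on its side wall, at about 50 mm above its underside.
- canister_c: one of three identical closed aluminium canisters, an upright cylinder 46 mm in diameter and 75 mm tall with a flat, finely ribbed lid that does not open; origin at the centre of its underside, z up. It weighs either about 0.12 kg (empty) or 0.53 to 0.65 kg (with the steel weight in it): all three look the same, and any of them may be the loaded one. The contents have about 1.5 mm of play. Grip it on its side wall, at about 50 mm above its underside.
- holder: round grey holder fixed to the worktop: open cup, 76 mm across outside, 66 mm inside, rim 18 mm and inner floor 4 mm above the worktop, on a flange 98 mm across, 3 mm thick; origin at its centre at worktop level, z up. All lies right of a tall fixed frame, 0.28 to 0.6 m ahead of the base, from y = -0.13 to 0.3 m: swing past it with the arm folded in.

How it is judged:
On the way:
1. a canister is lifted clear of the worktop (height (world z) of any of canister_a, canister_b, canister_c above 0.025 m), for 0.2 s.
At the end, for the whole second after the job is handed in: The loaded canister rests in the holder with its weight on the floor, centre within 15 mm of the holder's, upright within 10 degrees; the two empty ones stand upright (10 degrees) on the worktop, centres over 60 mm from the holder's; all at rest (((horizontal distance between canister_a and holder below 0.015 m and height (world z) of canister_a between 0.001 and 0.01 m and contact force between canister_a and holder above 3 N and linear speed of each of canister_a, canister_b, canister_c below 0.02 m/s and angle between each of canister_a, canister_b, canister_c's own z axis and vertical below 0.17 rad and horizontal distance between each of canister_b, canister_c and holder above 0.06 m and height (world z) of canister_b between -0.006 and 0.006 m and height (world z) of canister_c between -0.006 and 0.006 m) or (horizontal distance between each of canister_a, canister_c and holder above 0.06 m and height (world z) of canister_a between -0.006 and 0.006 m and linear speed of each of canister_a, canister_b, canister_c below 0.02 m/s and angle between each of canister_a, canister_b, canister_c's own z axis and vertical below 0.17 rad and horizontal distance between canister_b and holder below 0.015 m and height (world z) of canister_b between 0.001 and 0.01 m and contact force between canister_b and holder above 3 N and height (world z) of canister_c between -0.006 and 0.006 m) or (horizontal distance between each of canister_a, canister_b and holder above 0.06 m and height (world z) of canister_a between -0.006 and 0.006 m and linear speed of each of canister_a, canister_b, canister_c below 0.02 m/s and angle between each of canister_a, canister_b, canister_c's own z axis and vertical below 0.17 rad and height (world z) of canister_b between -0.006 and 0.006 m and horizontal distance between canister_c and holder below 0.015 m and height (world z) of canister_c between 0.001 and 0.01 m and contact force between canister_c and holder above 3 N))); the robot touches nothing.
It fails at once if a canister is dropped into the holder (falls unheld, as from over about 10 mm) ((horizontal distance between canister_a and holder below 0.04 m and height (world z) of canister_a below 0.03 m and linear speed of canister_a above 0.45 m/s and contact force between canister_a and the fingers below 0.5 N) or (horizontal distance between canister_b and holder below 0.04 m and height (world z) of canister_b below 0.03 m and linear speed of canister_b above 0.45 m/s and contact force between canister_b and the fingers below 0.5 N) or (horizontal distance between canister_c and holder below 0.04 m and height (world z) of canister_c below 0.03 m and linear speed of canister_c above 0.45 m/s and contact force between canister_c and the fingers below 0.5 N)).
It fails at once if a canister is slammed into the holder (contact force between any of canister_a, canister_b, canister_c and holder above 80 N).
It also fails if it takes over 72 s, if anything falls off the work surface, if the arm or the gripper's body presses on something with over 40 N, if the wrist force passes 120 N, or if a joint passes its speed limit or range.

## Working session

There is one attempt and no reset: what is moved stays moved. The work goes in short steps, Python scripts to look and compute and a tool call to move; the robot and the scene stay as the last step left them, time stands still between calls to the robot, and variables do not carry over. Pictures are saved under pics/ and viewed, at most 10 in all, crops included, and the job is handed in when it is done.

Besides the shell and the picture viewer there is one more tool, called after ">>>" in YAML: its name, and indented under it one key for each argument. move_arm: Moves the arm, as the interface text tells. Its arguments: {"type":"object","properties":{"fingers":{"type":"array"},"dp":{"type":"array"},"twist":{"type":"array"},"force":{"type":"number"}},"required":["fingers","dp","twist"]}

```bash
mkdir -p pics; ls; cat > h.py <<'E'
import numpy as np, cv2
from scipy.spatial.transform import Rotation as R
from rig import arm
def cloud(name):
    s=arm.read_state(); c=arm.camera(name); d=c["depth"]; K=np.array(c["K"])
    v,u=np.mgrid[0:d.shape[0],0:d.shape[1]]
    p=np.stack([(u-K[0,2])/K[0,0]*d,-(v-K[1,2])/K[1,1]*d,-d],-1)
    if "T_tool_cam" in c:
        T=np.array(c["T_tool_cam"]); p=p@T[:3,:3].T+T[:3,3]
        Q=R.from_quat(s["tool_rot"]).as_matrix(); p=p@Q.T+s["eef_pos"]
    else:
        p=p@R.from_quat(c["orientation"]).as_matrix().T+c["origin"]
    p[d==0]=np.nan
    return c,p
E
python3 - <<'E'
from h import *
s=arm.read_state(); print({k:np.round(v,3).tolist() for k,v in s.items()})
ims=[]
for n in("scene","side"):
    c,p=cloud(n); ims.append(c["image"]); np.save(n+".npy",p); print(n,c["origin"],[k for k in c],c["K"])
cv2.imwrite("pics/a.png",cv2.resize(np.hstack(ims),(800,300)))
cv2.imwrite("pics/s.png",ims[0]);cv2.imwrite("pics/sd.png",ims[1])
E
```

```text
pics
{'time': 0.0, 'qpos': [-1.205, 0.522, -0.036, 1.6, 0.021, 1.021, -0.113], 'joint_vel': [-0.001, -0.0, 0.0, 0.001, 0.0, 0.001, -0.0], 'joint_torque': [0.0, -92.709, 1.98, -36.995, 0.018, 0.008, 0.0], 'eef_pos': [0.264, 0.566, 0.231], 'tool_rot': [0.216, 0.976, -0.001, -0.0], 'ft_force': [-0.181, -0.513, 0.128], 'ft_torque': [-0.052, 0.025, -0.003], 'gripper_force': 0.0, 'finger_gap': 1.0}
scene [-0.05229798 -0.66001378  0.57913962] ['image', 'depth', 'K', 'origin', 'orientation'] [[359.72942105   0.         254.02557545]
 [  0.         359.72942105 182.97077035]
 [  0.           0.           1.        ]]
side [ 0.29615359 -0.93631134  0.57727124] ['image', 'depth', 'K', 'origin', 'orientation'] [[386.25133362   0.         261.9869795 ]
 [  0.         386.25133362 192.76879682]
 [  0.           0.           1.        ]]
```

View pics/s.png

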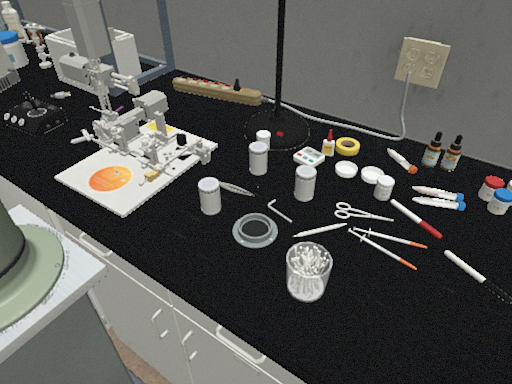

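View pics/sd.png

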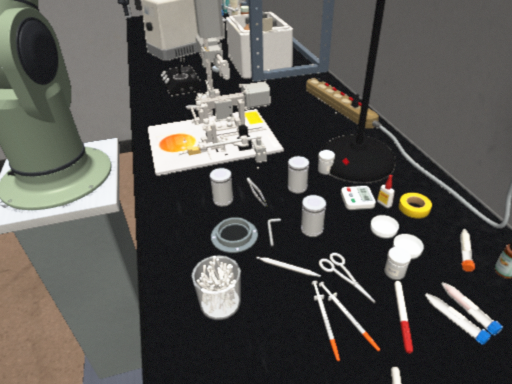

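The scene view shows canisters at about (210,195), (258,158) and (305,183), with the holder at (256,230). The frame on the white board is to their left, and a lamp pole rises behind at about (280,80).

```bash
python3 - <<'E'
from h import *
S=np.load("scene.npy");D=np.load("side.npy")
from scipy.optimize import least_squares
P=np.concatenate([S.reshape(-1,3),D.reshape(-1,3)]);P=P[np.isfinite(P).all(1)]
def box(p,u,v,w=20,h=25): q=p[v-h:v+h,u-w:u+w].reshape(-1,3); return q[np.isfinite(q).all(1)]
for nm,a,b in(("L",(210,195),(221,187)),("M",(258,158),(298,175)),("R",(305,183),(313,215))):
  for n,p,(u,v) in(("scene",S,a),("side",D,b)):
    q=box(p,u,v); t=q[(q[:,2]>.066)&(q[:,2]<.085)]; c0=np.median(t[:,:2],0)
    t=t[np.hypot(*(t[:,:2]-c0).T)<.04]
    w=q[(q[:,2]>.012)&(q[:,2]<.062)&(np.hypot(*(q[:,:2]-c0).T)<.035)]
    r=least_squares(lambda x:np.hypot(w[:,0]-x[0],w[:,1]-x[1])-.023,c0,loss='soft_l1',f_scale=.002)
    print(nm,n,"lid",c0.round(4),np.round((t[:,:2].min(0)+t[:,:2].max(0))/2,4),np.median(t[:,2]).round(4),"wall",r.x.round(4),len(w))
for n,p,(u,v) in(("scene",S,(256,230)),("side",D,(234,234))):
    q=box(p,u,v,32,22); t=q[(q[:,2]>.014)&(q[:,2]<.022)]
    r=least_squares(lambda x:np.hypot(t[:,0]-x[0],t[:,1]-x[1])-.0355,np.median(t[:,:2],0),loss='soft_l1',f_scale=.002)
    print("holder",n,r.x.round(4),len(t), np.abs(r.fun).mean())
# coarse height map: max z per 4cm cell
g=.04
for x in np.arange(.16,1.0,g):
  row=[]
  for y in np.arange(-.8,.6,g):
    m=(P[:,0]>=x)&(P[:,0]<x+g)&(P[:,1]>=y)&(P[:,1]<y+g); row.append("%3d"%(100*P[m,2].max()) if m.sum()>3 else "  .")
  print("%.2f"%x,"".join(row))
print("y from -.8 step .04")
E
```

```text
L scene lid [ 0.3897 -0.233 ] [ 0.3949 -0.2299] 0.0769 wall [ 0.3951 -0.2283] 328
L side lid [ 0.3898 -0.2346] [ 0.3904 -0.2307] 0.0749 wall [ 0.3906 -0.2283] 347
M scene lid [ 0.572  -0.2411] [ 0.5766 -0.2377] 0.0773 wall [ 0.5787 -0.2366] 281
M side lid [ 0.5667 -0.2478] [ 0.5742 -0.2387] 0.0747 wall [ 0.5741 -0.2363] 327
R scene lid [ 0.55   -0.3879] [ 0.5565 -0.3851] 0.0773 wall [ 0.5574 -0.3841] 311
R side lid [ 0.5506 -0.3898] [ 0.552  -0.3857] 0.0749 wall [ 0.5531 -0.3841] 398
holder scene [ 0.3918 -0.3547] 283 0.0013570802972698087
holder side [ 0.3887 -0.3553] 246 0.0013533544496684986
0.16   .  .  .  .  0  0  0  0  0  0  0  0  0  0  0  0  0  0  0  0  0  0  0  0  0  0  0  0  0  0  0  0  0  0  0
0.20   .  .  .  0  0  0  0  0  0  0  0  0  0  0  0  0  0  0  0  0  0  0  0  0  0  0  0  0  0  0  0  0 30 27  0
0.24   .  0  0  0  0  0  0  0  0  0  0  0  0  0  0  0  0  2  2  2  2  2  2  2  0  0  0  0  0  0  0  0 29 29  0
0.28   0  0  0  0  0  0  8  9  8  0  0  0  0  0  0  0  0  6  2  2  2  2  2  2  0  0  0  0  0  0  0  3  3  4 26
0.32   0  0  0  0  0  0  9  9  8  0  2  2  0  0  0  0 
[... 1152 characters left out ...]
 3 21 17 18  .
0.76   5  5  0  0  0  2  1  0  0  2  2  1  0  4  4 39  4  4  0  0  0  0  0  0  0  0  1  1  0  0  3 17 17 18 17
0.80   5  5  0  0  6  6  2  2  0  2  2  2  0  3  4  4  4  3  0  0  0  2  3  4  4  4  4  4  0  0  3 16 17 17 17
0.84   0  0  0 10 10 10  0  2  0  0  0  0  0  0  3  3  3  0  0  4  4  7  4  4  4  4  4  4  0  0  3  3  0  0  0
0.88   0  0  0  0  0  0  0  0  0  1  1  1  1  1  1  1  1  2  2  4  4  7  4  4  .  0  0  0  0  0 26  3  2  2  2
0.92   6 16 27 36 38 38 38 37 37 36 36 37 40 39 38 37 37 36 35 34 34 33 32 29 30 29 29 28 27 26 26 25 25 24 24
0.96   6 16 27 37 39 38 38 37 37 36 36 35 35 38 36 37 35 35 33 33 31 32 30 29 29 28 28 28 27 26 26 25 25 24 24
y from -.8 step .04
```

The two cameras agree to about 4 mm, and all three lids measure about 0.075 m high, as they should. First I fold the arm in and raise it.

>>> move_arm:
  fingers: [1, 1, 1, 1, 1]
  dp:
    - [0, -40, -20]
    - [0, -80, -50]
    - [0, -120, -80]
    - [0, -160, -110]
    - [0, -200, -140]
  twist: [0, 0, 0, 0, 0]

```text
time: 0.52
eef_pos: [0.191, 0.4098, 0.3501]
tool_rot: [0.216, 0.976, -0.0, -0.0]
ft_force: [0.6, 0.7, 0.4]
finger_gap: 1.0
gripper_force: 0.0
```

>>> move_arm:
  fingers: [1, 1, 1, 1]
  dp:
    - [0, -30, -10]
    - [0, -60, -20]
    - [0, -90, -30]
    - [0, -120, -40]
  twist: [0, 0, 0, 0]

```text
time: 0.85
eef_pos: [0.1404, 0.3013, 0.3897]
tool_rot: [0.216, 0.976, -0.0, 0.0]
ft_force: [0.1, 0.3, 0.8]
finger_gap: 0.998
gripper_force: 0.0
```

```bash
python3 - <<'E'
from h import *
s=arm.read_state(); print({k:np.round(v,3).tolist() for k,v in s.items()})
c,p=cloud("scene"); cv2.imwrite("pics/s2.png",c["image"])
c2,p=cloud("wrist"); cv2.imwrite("pics/b.png",cv2.resize(np.hstack([c["image"],c2["image"]]),(800,300)))
E
```

```text
{'time': 0.85, 'qpos': [-1.226, -0.135, -0.076, 2.015, -0.011, 1.262, -0.163], 'joint_vel': [-0.018, -0.786, -0.082, 0.372, -0.068, 0.406, -0.075], 'joint_torque': [0.347, -15.641, 0.366, -42.125, 0.301, -1.518, 0.249], 'eef_pos': [0.14, 0.301, 0.39], 'tool_rot': [0.216, 0.976, -0.0, 0.0], 'ft_force': [0.142, 0.32, 0.783], 'ft_torque': [0.024, 0.044, -0.034], 'gripper_force': 0.0, 'finger_gap': 0.998}
```

View pics/b.png

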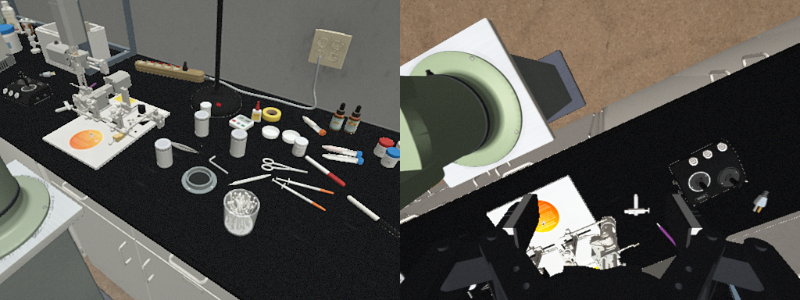

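Radius is 0.33 and the way is clear. Now I swing round in an arc of about 0.28 m radius.

>>> move_arm:
  fingers: [1, 1, 1, 1, 1]
  dp:
    - [-35, -14, 0]
    - [-70, -28, 0]
    - [-100, -44, 0]
    - [-140, -67, 0]
    - [-175, -90, 0]
  twist: [0, 0, 0, 0, 0]

```text
time: 1.37
eef_pos: [0.2601, 0.1499, 0.3893]
tool_rot: [0.216, 0.976, -0.0, -0.0]
ft_force: [1.0, 0.1, 1.4]
finger_gap: 0.999
gripper_force: 0.0
```

>>> move_arm:
  fingers: [1, 1, 1, 1, 1]
  dp:
    - [-28, -30, 0]
    - [-56, -62, 0]
    - [-75, -95, 0]
    - [-88, -130, 0]
    - [-100, -165, 0]
  twist: [0, 0, 0, 0, 0]

```text
time: 1.78
eef_pos: [0.2838, -0.0156, 0.3895]
tool_rot: [0.216, 0.976, 0.0, 0.0]
ft_force: [0.3, 0.2, -0.3]
finger_gap: 1.003
gripper_force: 0.0
```

>>> move_arm:
  fingers: [1, 1, 1, 1, 1]
  dp:
    - [-11, -36, 0]
    - [-22, -72, 0]
    - [-34, -108, 0]
    - [-45, -144, 0]
    - [-45, -144, 0]
  twist: [0, 0, 0, 0, 0]

```text
time: 2.2
eef_pos: [0.2622, -0.1696, 0.3895]
tool_rot: [0.22, 0.975, -0.0, 0.0]
ft_force: [1.2, 1.1, 0.5]
finger_gap: 0.998
gripper_force: 0.0
```

>>> move_arm:
  fingers: [1, 1, 1, 1, 1]
  dp:
    - [-40, -10, 0]
    - [-80, -20, 0]
    - [-125, -30, 0]
    - [-125, -30, 0]
    - [-125, -30, 0]
  twist: [0, 0, 0, 0, 0]

```text
time: 2.62
eef_pos: [0.3661, -0.2448, 0.3885]
tool_rot: [0.217, 0.976, -0.002, -0.001]
ft_force: [-0.0, -0.3, -0.4]
finger_gap: 1.005
gripper_force: 0.0
```

```bash
cat >> h.py <<'E'
def go(X,Y,Z):
    s=arm.read_state(); Q=R.from_quat(s["tool_rot"]).as_matrix(); return np.round(1e3*Q.T@(np.array([X,Y,Z])-s["eef_pos"]),1)
E
python3 - <<'E'
from h import *
from scipy.optimize import least_squares
s=arm.read_state(); print(s["eef_pos"],s["joint_vel"],s["qpos"])
c,p=cloud("wrist"); cv2.imwrite("pics/w.png",c["image"]); np.save("w.npy",p)
q=p.reshape(-1,3);q=q[np.isfinite(q).all(1)]
for n,x,y,lo,hi,r in(("L",.391,-.229,.068,.083,.028),("M",.575,-.237,.068,.083,.028),("R",.554,-.385,.068,.083,.028),("H",.39,-.355,.013,.024,.06)):
    t=q[(q[:,2]>lo)&(q[:,2]<hi)&(np.hypot(q[:,0]-x,q[:,1]-y)<r+.012)]
    if len(t)<20: print(n,len(t));continue
    if n!="H":
        (cx,cy),rad=cv2.minEnclosingCircle((t[:,:2]*1e3).astype(np.float32))
        print(n,len(t),"enc",cx,cy,rad,"z",np.median(t[:,2]))
    else:
        f=least_squares(lambda v:np.hypot(t[:,0]-v[0],t[:,1]-v[1])-.0355,[x,y],loss='soft_l1',f_scale=.002); print(n,len(t),f.x,np.median(t[:,2]))
E
```

```text
[ 0.3661254  -0.24481403  0.38850129] [-0.01119397 -0.09869374 -0.03761299  0.06291818  0.05175218  0.01958391
 -0.07606074] [-0.29636403  0.07013725  0.80979972  1.84763495 -0.04879288  1.24762249
  1.66202015]
L 614 enc 391.37353515625 -228.60093688964844 23.416656494140625 z 0.07534211184230752
M 477 enc 574.899658203125 -237.24945068359375 23.646015167236328 z 0.07505565639740852
R 448 enc 553.0781860351562 -384.0635070800781 23.822507858276367 z 0.07506433905465959
H 341 [ 0.38924278 -0.35294365] 0.017846970224310976
```

View pics/w.png

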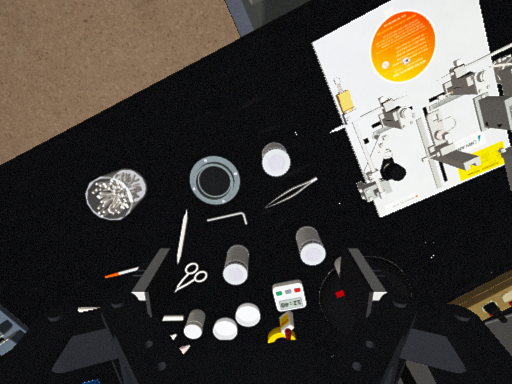

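The wrist view shows the L lid at (275,158), the R lid at (235,272), the M lid at (313,255) and the holder at (214,180). Their fitted positions agree with the other cameras. I start with L.

```bash
python3 -c "
from h import *
print(go(.391,-.2285,.11),go(.391,-.2285,.031),go(.391,-.2285,.08))"
```

```text
[-17.8  26.  278.6] [-17.9  26.2 357.6] [-17.8  26.1 308.6]
```

>>> move_arm:
  fingers: [1, 1, 1, 1, 1]
  dp:
    - [-18, 26, 30]
    - [-18, 26, 70]
    - [-18, 26, 110]
    - [-18, 26, 150]
    - [-18, 26, 190]
  twist: [0, 0, 0, 0, 0]

```text
time: 3.08
eef_pos: [0.391, -0.2269, 0.1983]
tool_rot: [0.216, 0.976, 0.0, 0.0]
ft_force: [2.7, 0.8, 0.2]
finger_gap: 1.001
gripper_force: 0.0
```

>>> move_arm:
  fingers: [1, 1, 1, 1, 1]
  dp:
    - [0, 0, 40]
    - [0, 0, 70]
    - [0, 0, 75]
    - [0, 0, 75]
    - [0, 0, 75]
  twist: [0, 0, 0, 0, 0]

```text
time: 3.5
eef_pos: [0.3921, -0.2279, 0.1262]
tool_rot: [0.216, 0.976, 0.0, 0.001]
ft_force: [-0.1, 0.4, 0.7]
finger_gap: 1.004
gripper_force: 0.0
```

```bash
python3 -c "
from h import *
s=arm.read_state();print(s['eef_pos'],s['tool_rot'],s['qpos'],s['ft_force'])
print(go(.391,-.2285,.031))"
```

```text
[ 0.39214372 -0.22792627  0.12615425] [2.16344063e-01 9.76316866e-01 2.03926480e-04 7.62932135e-04] [-0.04886144  0.49295037  0.58579189  2.15477689 -0.47022017  0.61764935
  2.00716762] [-0.14745313  0.41962713  0.65758914]
[ 0.9 -1.1 95.2]
```

>>> move_arm:
  fingers: [1, 1, 1, 1, 1]
  dp:
    - [1, -1, 30]
    - [1, -1, 60]
    - [1, -1, 85]
    - [1, -1, 95]
    - [1, -1, 95]
  twist: [0, 0, 0, 0, 0]

```text
time: 3.92
eef_pos: [0.3908, -0.2283, 0.0298]
tool_rot: [0.216, 0.976, 0.0, 0.0]
ft_force: [0.3, 0.3, -0.4]
finger_gap: 1.0
gripper_force: 0.0
```

>>> move_arm:
  fingers: [0.7, 0.5, 0.3, 0.3, 0.3]
  dp:
    - [0, 0, 0]
    - [0, 0, 0]
    - [0, 0, 0]
    - [0, 0, 0]
    - [0, 0, 0]
  twist: [0, 0, 0, 0, 0]
  force: 50

```text
time: 4.33
eef_pos: [0.3913, -0.2285, 0.031]
tool_rot: [0.216, 0.976, 0.0, 0.001]
ft_force: [-2.1, 2.7, 25.0]
finger_gap: 0.53
gripper_force: 47.2
```

>>> move_arm:
  fingers: [0.3, 0.3, 0.3, 0.3, 0.3]
  dp:
    - [0, 0, 0]
    - [0, 0, 0]
    - [0, 0, 0]
    - [0, 0, 0]
    - [0, 0, 0]
  twist: [0, 0, 0, 0, 0]

```text
time: 4.75
eef_pos: [0.3914, -0.2285, 0.031]
tool_rot: [0.216, 0.976, 0.0, 0.001]
ft_force: [-2.9, 3.9, 25.8]
finger_gap: 0.529
gripper_force: 47.2
```

>>> move_arm:
  fingers: [0.3, 0.3, 0.3, 0.3, 0.3]
  dp:
    - [0, 0, -10]
    - [0, 0, -25]
    - [0, 0, -40]
    - [0, 0, -40]
    - [0, 0, -40]
  twist: [0, 0, 0, 0, 0]

```text
time: 5.17
eef_pos: [0.3911, -0.2283, 0.0705]
tool_rot: [0.216, 0.976, -0.0, 0.001]
ft_force: [0.1, 0.4, -1.3]
finger_gap: 0.523
gripper_force: 51.2
```

>>> move_arm:
  fingers: [0.3, 0.3, 0.3, 0.3, 0.3]
  dp:
    - [0, 0, 0]
    - [0, 0, 0]
    - [0, 0, 0]
    - [0, 0, 0]
    - [0, 0, 0]
  twist: [0, 0, 0, 0, 0]

```text
time: 5.58
eef_pos: [0.3902, -0.2283, 0.0692]
tool_rot: [0.216, 0.976, 0.0, -0.0]
ft_force: [0.2, 0.5, -1.4]
finger_gap: 0.53
gripper_force: 51.2
```

The force is 1.4 N, so L is empty. I set it back down.

>>> move_arm:
  fingers: [0.3, 0.3, 0.3, 0.3, 0.3]
  dp:
    - [0, 0, 15]
    - [0, 0, 28]
    - [0, 0, 36]
    - [0, 0, 38]
    - [0, 0, 38]
  twist: [0, 0, 0, 0, 0]

```text
time: 6.0
eef_pos: [0.3901, -0.2283, 0.0314]
tool_rot: [0.216, 0.976, 0.0, -0.0]
ft_force: [-0.0, 0.4, -1.7]
finger_gap: 0.525
gripper_force: 51.2
```

>>> move_arm:
  fingers: [0.55, 0.65, 0.8, 1, 1]
  dp:
    - [0, 0, 0]
    - [0, 0, 0]
    - [0, 0, 0]
    - [0, 0, 0]
    - [0, 0, 0]
  twist: [0, 0, 0, 0, 0]

```text
time: 6.42
eef_pos: [0.3905, -0.2283, 0.0316]
tool_rot: [0.216, 0.976, 0.0, 0.0]
ft_force: [0.1, 0.1, 0.1]
finger_gap: 0.998
gripper_force: 0.0
```

>>> move_arm:
  fingers: [1, 1, 1, 1, 1]
  dp:
    - [0, 0, -10]
    - [0, 0, -40]
    - [0, 0, -80]
    - [0, 0, -110]
    - [0, 0, -110]
  twist: [0, 0, 0, 0, 0]

```text
time: 6.83
eef_pos: [0.3919, -0.2294, 0.1464]
tool_rot: [0.217, 0.976, -0.0, 0.003]
ft_force: [0.9, -1.3, -0.4]
finger_gap: 1.0
gripper_force: 0.0
```

```bash
python3 -c "
from h import *
s=arm.read_state();print(s['eef_pos'],s['qpos'],s['ft_force'])
print(go(.553,-.384,.14),go(.553,-.384,.031))
c,p=cloud('side');q=p.reshape(-1,3);q=q[np.isfinite(q).all(1)]
t=q[(q[:,2]>.066)&(q[:,2]<.085)&(np.hypot(q[:,0]-.391,q[:,1]+.2285)<.04)];print(len(t),(t.min(0)+t.max(0))/2)"
```

```text
[ 0.39189115 -0.22935317  0.14644165] [-0.08891287  0.46105232  0.63923968  2.14323309 -0.44838705  0.66278166
  1.99353579] [ 0.85661345 -1.2805469  -0.42112332]
[-211.3  -72.     7.6] [-210.7  -72.1  116.6]
251 [ 0.38850388 -0.23093257  0.07188683]
```

L is still standing. Next is R.

>>> move_arm:
  fingers: [1, 1, 1, 1, 1]
  dp:
    - [-38, -13, 0]
    - [-76, -26, 0]
    - [-114, -39, 0]
    - [-152, -52, 0]
    - [-190, -65, 0]
  twist: [0, 0, 0, 0, 0]

```text
time: 7.3
eef_pos: [0.5361, -0.3684, 0.1411]
tool_rot: [0.216, 0.976, 0.0, -0.001]
ft_force: [0.6, 0.2, 0.2]
finger_gap: 1.0
gripper_force: 0.0
```

>>> move_arm:
  fingers: [1, 1, 1, 1, 1]
  dp:
    - [-21, -7, 0]
    - [-21, -7, 15]
    - [-21, -7, 30]
    - [-21, -7, 30]
    - [-21, -7, 30]
  twist: [0, 0, 0, 0, 0]

```text
time: 7.72
eef_pos: [0.5506, -0.3824, 0.1109]
tool_rot: [0.216, 0.976, 0.0, -0.001]
ft_force: [-0.6, -0.1, 0.7]
finger_gap: 1.002
gripper_force: 0.0
```

```bash
python3 -c "
from h import *
s=arm.read_state();print(s['eef_pos'],s['tool_rot'],s['qpos'])
print(go(.553,-.384,.031))"
```

```text
[ 0.55058539 -0.382358    0.11088994] [ 2.16372881e-01  9.76310207e-01  2.83091003e-04 -1.03725600e-03] [ 0.18022639  0.80950833  0.56267923  1.58409971 -0.51428841  0.90213417
  2.06301336]
[-3.1 -0.5 79.9]
```

>>> move_arm:
  fingers: [1, 1, 1, 1, 1]
  dp:
    - [-3, 0, 10]
    - [-3, 0, 40]
    - [-3, 0, 70]
    - [-3, 0, 79]
    - [-3, 0, 79]
  twist: [0, 0, 0, 0, 0]

```text
time: 8.13
eef_pos: [0.5532, -0.3832, 0.0308]
tool_rot: [0.216, 0.976, 0.001, -0.001]
ft_force: [-1.0, -0.3, 0.4]
finger_gap: 1.005
gripper_force: 0.0
```

>>> move_arm:
  fingers: [0.7, 0.5, 0.3, 0.3, 0.3]
  dp:
    - [0, 0, 0]
    - [0, 0, 0]
    - [0, 0, 0]
    - [0, 0, 0]
    - [0, 0, 0]
  twist: [0, 0, 0, 0, 0]
  force: 50

```text
time: 8.55
eef_pos: [0.5548, -0.3844, 0.0344]
tool_rot: [0.216, 0.976, -0.0, 0.001]
ft_force: [-2.5, 2.4, 11.3]
finger_gap: 0.532
gripper_force: 50.0
```

>>> move_arm:
  fingers: [0.3, 0.3, 0.3, 0.3, 0.3]
  dp:
    - [0, 0, 0]
    - [0, 0, -10]
    - [0, 0, -25]
    - [0, 0, -40]
    - [0, 0, -40]
  twist: [0, 0, 0, 0, 0]

```text
time: 8.97
eef_pos: [0.5554, -0.3852, 0.077]
tool_rot: [0.216, 0.976, -0.001, 0.002]
ft_force: [0.8, -0.8, 0.2]
finger_gap: 0.529
gripper_force: 51.3
```

>>> move_arm:
  fingers: [0.3, 0.3, 0.3, 0.3, 0.3]
  dp:
    - [0, 0, 0]
    - [0, 0, 0]
    - [0, 0, 0]
    - [0, 0, 0]
    - [0, 0, 0]
  twist: [0, 0, 0, 0, 0]

```text
time: 9.38
eef_pos: [0.5538, -0.3838, 0.0721]
tool_rot: [0.216, 0.976, 0.0, -0.0]
ft_force: [-0.1, -0.1, -2.1]
finger_gap: 0.532
gripper_force: 51.3
```

The force is about 2 N, so R is empty too and M must be the loaded one. I'll put R back and confirm by lifting M.

>>> move_arm:
  fingers: [0.3, 0.3, 0.3, 0.3, 0.3]
  dp:
    - [0, 0, 15]
    - [0, 0, 28]
    - [0, 0, 35]
    - [0, 0, 38]
    - [0, 0, 38]
  twist: [0, 0, 0, 0, 0]

```text
time: 9.8
eef_pos: [0.5537, -0.3835, 0.0342]
tool_rot: [0.216, 0.976, 0.001, -0.001]
ft_force: [-2.7, 4.7, 10.9]
finger_gap: 0.535
gripper_force: 52.7
```

>>> move_arm:
  fingers: [0.3, 0.3]
  dp:
    - [0, 0, 0]
    - [0, 0, 0]
  twist: [0, 0]

```text
time: 9.97
eef_pos: [0.5537, -0.3835, 0.0342]
tool_rot: [0.216, 0.976, 0.001, -0.001]
ft_force: [-4.8, 4.1, 11.0]
finger_gap: 0.53
gripper_force: 52.9
```

Contact with the worktop. I release it and rise.

>>> move_arm:
  fingers: [0.55, 0.65, 0.8, 1, 1]
  dp:
    - [0, 0, 0]
    - [0, 0, 0]
    - [0, 0, 0]
    - [0, 0, 0]
    - [0, 0, 0]
  twist: [0, 0, 0, 0, 0]

```text
time: 10.38
eef_pos: [0.554, -0.384, 0.0343]
tool_rot: [0.216, 0.976, 0.0, -0.0]
ft_force: [-0.1, -0.9, 0.1]
finger_gap: 0.996
gripper_force: 0.0
```

>>> move_arm:
  fingers: [1, 1, 1, 1, 1]
  dp:
    - [0, 0, -10]
    - [0, 0, -40]
    - [0, 0, -80]
    - [0, 0, -105]
    - [0, 0, -105]
  twist: [0, 0, 0, 0, 0]

```text
time: 10.8
eef_pos: [0.5557, -0.3858, 0.1459]
tool_rot: [0.216, 0.976, -0.001, 0.004]
ft_force: [-0.9, -0.6, -0.3]
finger_gap: 1.002
gripper_force: 0.0
```

```bash
python3 -c "
from h import *
s=arm.read_state();print(s['eef_pos'],s['qpos'],s['ft_force'])
print(go(.575,-.237,.13))
c,p=cloud('wrist');q=p.reshape(-1,3);q=q[np.isfinite(q).all(1)]
for x,y in((.391,-.2285),(.553,-.384),(.575,-.237)):
  t=q[(q[:,2]>.066)&(q[:,2]<.085)&(np.hypot(q[:,0]-x,q[:,1]-y)<.04)];print(len(t),len(t) and (t.min(0)+t.max(0))/2)"
```

```text
[ 0.55568522 -0.38582433  0.14590324] [ 0.16852969  0.77430613  0.58827209  1.55450546 -0.49485711  0.95725038
  2.04615321] [-0.93643922 -0.58932739 -0.29515758]
[ 45.5 143.1  15.4]
0 0
2509 [ 0.552356   -0.3840748   0.07197097]
3205 [ 0.57531684 -0.23674315  0.07172088]
```

>>> move_arm:
  fingers: [1, 1, 1, 1, 1]
  dp:
    - [12, 36, 0]
    - [24, 72, 0]
    - [35, 108, 0]
    - [45, 142, 10]
    - [45, 142, 20]
  twist: [0, 0, 0, 0, 0]

```text
time: 11.27
eef_pos: [0.5752, -0.2281, 0.1188]
tool_rot: [0.212, 0.977, 0.002, -0.0]
ft_force: [0.3, 1.0, -0.0]
finger_gap: 0.999
gripper_force: 0.0
```

>>> move_arm:
  fingers: [1, 1, 1]
  dp:
    - [0, 0, 10]
    - [0, 0, 10]
    - [0, 0, 10]
  twist: [0, 0, 0]

```text
time: 11.52
eef_pos: [0.5724, -0.2375, 0.1092]
tool_rot: [0.217, 0.976, -0.0, -0.001]
ft_force: [1.1, 0.0, -0.1]
finger_gap: 1.002
gripper_force: 0.0
```

```bash
python3 -c "
from h import *
s=arm.read_state();print(s['eef_pos'],s['tool_rot'],s['qpos'])
print(go(.575,-.237,.031))"
```

```text
[ 0.57243797 -0.23746241  0.10915381] [ 2.16970152e-01  9.76178030e-01 -3.17154606e-04 -5.53993662e-04] [-0.07403404  0.74562779  0.57584823  1.73349917 -0.52693289  0.82296967
  1.88155651]
[-2.2  1.6 78.2]
```

>>> move_arm:
  fingers: [1, 1, 1, 1, 1]
  dp:
    - [-2, 1, 10]
    - [-2, 1, 40]
    - [-2, 1, 70]
    - [-2, 1, 77]
    - [-2, 1, 77]
  twist: [0, 0, 0, 0, 0]

```text
time: 11.93
eef_pos: [0.5741, -0.2367, 0.0308]
tool_rot: [0.217, 0.976, 0.0, -0.002]
ft_force: [0.4, -0.5, 1.0]
finger_gap: 1.001
gripper_force: 0.0
```

>>> move_arm:
  fingers: [0.7, 0.5, 0.3, 0.3, 0.3]
  dp:
    - [0, 0, 0]
    - [0, 0, 0]
    - [0, 0, 0]
    - [0, 0, 0]
    - [0, 0, 0]
  twist: [0, 0, 0, 0, 0]
  force: 70

```text
time: 12.35
eef_pos: [0.5762, -0.2365, 0.0342]
tool_rot: [0.216, 0.976, -0.0, 0.001]
ft_force: [-2.0, 1.2, 11.4]
finger_gap: 0.524
gripper_force: 70.2
```

>>> move_arm:
  fingers: [0.3, 0.3, 0.3, 0.3, 0.3]
  dp:
    - [0, 0, 0]
    - [0, 0, 0]
    - [0, 0, -5]
    - [0, 0, -15]
    - [0, 0, -25]
  twist: [0, 0, 0, 0, 0]

```text
time: 12.77
eef_pos: [0.5752, -0.236, 0.0584]
tool_rot: [0.216, 0.976, 0.0, -0.0]
ft_force: [0.2, -0.4, -6.7]
finger_gap: 0.522
gripper_force: 72.5
```

>>> move_arm:
  fingers: [0.3, 0.3, 0.3, 0.3, 0.3]
  dp:
    - [0, 0, -15]
    - [0, 0, -25]
    - [0, 0, -25]
    - [0, 0, -25]
    - [0, 0, -25]
  twist: [0, 0, 0, 0, 0]

```text
time: 13.18
eef_pos: [0.5753, -0.2359, 0.0822]
tool_rot: [0.216, 0.976, 0.0, -0.0]
ft_force: [-0.7, 1.3, -6.1]
finger_gap: 0.518
gripper_force: 72.6
```

M reads 6.1 N, so it is the loaded one. I carry it to the holder.

```bash
python3 -c "
from h import *
print(go(.3895,-.3535,.1))"
```

```text
[ 118.8 -185.   -17.8]
```

>>> move_arm:
  fingers: [0.3, 0.3, 0.3, 0.3, 0.3]
  dp:
    - [10, -15, -10]
    - [28, -45, -18]
    - [46, -73, -18]
    - [65, -101, -18]
    - [83, -130, -18]
  twist: [0, 0, 0, 0, 0]

```text
time: 13.6
eef_pos: [0.4437, -0.3191, 0.1]
tool_rot: [0.216, 0.976, 0.0, -0.0]
ft_force: [0.8, -1.5, -6.2]
finger_gap: 0.524
gripper_force: 73.6
```

>>> move_arm:
  fingers: [0.3, 0.3, 0.3, 0.3, 0.3]
  dp:
    - [14, -22, 0]
    - [26, -40, 0]
    - [34, -52, 0]
    - [36, -55, 0]
    - [36, -55, 0]
  twist: [0, 0, 0, 0, 0]

```text
time: 14.02
eef_pos: [0.3883, -0.3542, 0.1002]
tool_rot: [0.217, 0.976, 0.0, -0.0]
ft_force: [0.7, 0.2, -6.2]
finger_gap: 0.524
gripper_force: 73.9
```

>>> move_arm:
  fingers: [0.3, 0.3, 0.3]
  dp:
    - [0, 0, 0]
    - [0, 0, 0]
    - [0, 0, 0]
  twist: [0, 0, 0]

```text
time: 14.27
eef_pos: [0.3902, -0.353, 0.1003]
tool_rot: [0.216, 0.977, 0.0, -0.0]
ft_force: [-0.2, 0.2, -6.0]
finger_gap: 0.521
gripper_force: 73.9
```

```bash
python3 - <<'E'
from h import *
s=arm.read_state();print(s["eef_pos"],s["tool_rot"],s["qpos"],s["ft_force"]);print(go(.3895,-.3535,.06))
ims=[]
for n in("scene","side"):
    c,p=cloud(n); np.save(n+"2.npy",p); q=p.reshape(-1,3);q=q[np.isfinite(q).all(1)]
    m=(np.hypot(q[:,0]-s["eef_pos"][0],q[:,1]-s["eef_pos"][1])<.04)&(q[:,2]>.03)&(q[:,2]<.2); print(n,np.percentile(q[m,2],[1,5,50]))
    ims.append(cv2.resize(c["image"][130:290,150:350],(400,320)))
cv2.imwrite("pics/d.png",np.hstack(ims))
E
```

```text
[ 0.39019767 -0.35301281  0.10029934] [ 2.15509498e-01  9.76501734e-01  1.25910728e-04 -5.48204491e-05] [ 0.23757474  0.62872081  0.53967061  1.98784943 -0.51423151  0.66205478
  2.244306  ] [-0.23707598  0.19221943 -5.9648706 ]
[ 0.4 -0.7 40.3]
scene [0.06978089 0.07593609 0.14041096]
side [0.06750463 0.07259943 0.1258479 ]
```

View pics/d.png

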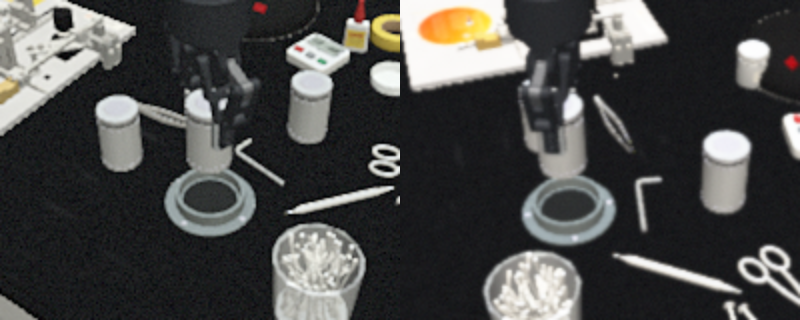

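In both crops the canister hangs upright over the holder, with its underside at about 67 mm, and the two empty ones are standing. I lower it.

>>> move_arm:
  fingers: [0.3, 0.3, 0.3, 0.3, 0.3]
  dp:
    - [0, 0, 12]
    - [0, 0, 26]
    - [0, 0, 40]
    - [0, 0, 50]
    - [0, 0, 54]
  twist: [0, 0, 0, 0, 0]

```text
time: 14.78
eef_pos: [0.3889, -0.3531, 0.0447]
tool_rot: [0.216, 0.976, 0.0, -0.001]
ft_force: [-1.1, 0.6, -6.0]
finger_gap: 0.526
gripper_force: 73.9
```

>>> move_arm:
  fingers: [0.3, 0.3, 0.3, 0.3, 0.3]
  dp:
    - [0, 0, 0]
    - [0, 0, 2]
    - [0, 0, 4]
    - [0, 0, 5]
    - [0, 0, 5]
  twist: [0, 0, 0, 0, 0]

```text
time: 15.2
eef_pos: [0.3896, -0.3536, 0.0417]
tool_rot: [0.216, 0.976, -0.0, 0.0]
ft_force: [-0.2, 0.8, -6.3]
finger_gap: 0.523
gripper_force: 73.9
```

>>> move_arm:
  fingers: [0.3, 0.3, 0.3, 0.3, 0.3]
  dp:
    - [0, 0, 1]
    - [0, 0, 2]
    - [0, 0, 3]
    - [0, 0, 3]
    - [0, 0, 3]
  twist: [0, 0, 0, 0, 0]

```text
time: 15.62
eef_pos: [0.3894, -0.3536, 0.0385]
tool_rot: [0.216, 0.976, 0.0, -0.0]
ft_force: [-0.0, -0.7, -6.6]
finger_gap: 0.522
gripper_force: 73.9
```

>>> move_arm:
  fingers: [0.3, 0.3, 0.3, 0.3]
  dp:
    - [0, 0, 0.5]
    - [0, 0, 1]
    - [0, 0, 1]
    - [0, 0, 1]
  twist: [0, 0, 0, 0]

```text
time: 15.95
eef_pos: [0.3895, -0.3537, 0.0382]
tool_rot: [0.216, 0.976, 0.0, 0.0]
ft_force: [-3.7, 4.8, 12.8]
finger_gap: 0.522
gripper_force: 75.6
```

It is on the floor. I release it and rise.

>>> move_arm:
  fingers: [0.55, 0.65, 0.8, 1, 1]
  dp:
    - [0, 0, 0]
    - [0, 0, 0]
    - [0, 0, 0]
    - [0, 0, 0]
    - [0, 0, 0]
  twist: [0, 0, 0, 0, 0]

```text
time: 16.37
eef_pos: [0.3895, -0.3537, 0.0376]
tool_rot: [0.216, 0.976, -0.0, 0.0]
ft_force: [0.3, 0.1, 0.3]
finger_gap: 1.003
gripper_force: 0.0
```

>>> move_arm:
  fingers: [1, 1, 1, 1, 1]
  dp:
    - [0, 0, -10]
    - [0, 0, -40]
    - [0, 0, -80]
    - [0, 0, -120]
    - [0, 0, -160]
  twist: [0, 0, 0, 0, 0]

```text
time: 16.78
eef_pos: [0.3887, -0.3536, 0.1999]
tool_rot: [0.217, 0.976, -0.0, -0.0]
ft_force: [1.1, -0.0, 0.1]
finger_gap: 0.999
gripper_force: 0.0
```

>>> move_arm:
  fingers: [1, 1, 1, 1, 1]
  dp:
    - [0, 0, -30]
    - [0, 0, -60]
    - [0, 0, -60]
    - [0, 0, -60]
    - [0, 0, -60]
  twist: [0, 0, 0, 0, 0]

```text
time: 17.2
eef_pos: [0.3893, -0.3533, 0.2576]
tool_rot: [0.216, 0.976, 0.0, 0.0]
ft_force: [-0.1, -0.0, -0.2]
finger_gap: 0.998
gripper_force: 0.0
```

```bash
python3 - <<'E'
from h import *
s=arm.read_state();print(s["eef_pos"],s["joint_vel"].round(2) if hasattr(s["joint_vel"],"round") else s["joint_vel"],s["ft_force"])
ims=[]
for n in("scene","side","wrist"):
    c,p=cloud(n); q=p.reshape(-1,3);q=q[np.isfinite(q).all(1)]
    for x,y in((.391,-.2285),(.553,-.384),(.3895,-.3535)):
        t=q[(q[:,2]>.069)&(q[:,2]<.09)&(np.hypot(q[:,0]-x,q[:,1]-y)<.04)]
        if len(t): print(n,len(t),((t.min(0)+t.max(0))/2).round(4),np.percentile(t[:,2],[50,95]).round(4))
    if n!="wrist": ims.append(cv2.resize(c["image"][130:290,150:350],(400,320)))
cv2.imwrite("pics/e.png",np.hstack(ims))
E
```

```text
[ 0.3892593  -0.35329094  0.25757318] [ 0.01  0.02 -0.01  0.01 -0.   -0.    0.  ] [-0.08037906 -0.00384841 -0.16945069]
scene 268 [ 0.3923 -0.2314  0.0744] [0.077  0.0788]
scene 244 [ 0.5537 -0.3848  0.0749] [0.0772 0.0789]
scene 360 [ 0.3903 -0.3547  0.0764] [0.0808 0.0825]
side 229 [ 0.3884 -0.2303  0.0731] [0.0748 0.0765]
side 310 [ 0.5511 -0.3852  0.0738] [0.0751 0.0765]
side 348 [ 0.3872 -0.3558  0.0756] [0.0788 0.0805]
wrist 1386 [ 0.3901 -0.2298  0.0737] [0.0753 0.0767]
wrist 823 [ 0.5522 -0.3846  0.0732] [0.0751 0.0765]
wrist 1226 [ 0.3885 -0.3541  0.0757] [0.0793 0.0806]
```

View pics/e.png

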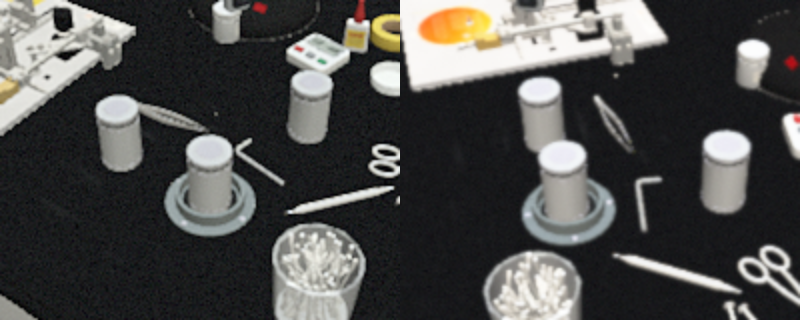

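The loaded canister stands upright and centred in the holder, with its lid at 79 mm (75 + 4). Both empty ones stand on the worktop.

```bash
python3 -c "
from rig import arm
print(arm.close_job())"
```

```text
the job is handed in; nothing more can be done
None
```

I lifted all three canisters: the one at about (0.575, -0.237) m was the heavy one (6.1 N, against about 1.4 and 2.1 N). It now stands upright and centred in the holder, the two empty ones stand where they were, and the job is handed in after about 17 s of robot time; no verdict came back.

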